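# Load the label rolls on the leaning keyed spindle

## Robot

A 6-joint arm with a two-finger parallel gripper is mounted at the origin on the work surface. World frame = base frame: x ahead of the robot, y to its left, z up, the work surface at z = 0. Lengths are in m, angles in degrees, forces in N, time in s.
With the tool pointing down it reaches from about 0.25 to 0.725 m from the base axis. Payload 9.7 kg.
Tool frame: the origin (TCP) lies midway between the tips of the shut fingers; the grasp point (between the pads) lies bot.hold_point_z behind it (bot.hold_point_z is the distance from the TCP to the grasp point, in m); z points along the fingers, y is the line along which they close (so a half turn about z gives the same grasp; the last joint's range is limited). The gripper opens to 85 mm and grips with 20 to 120 N. Pads are 22 mm wide; open, the fingers measure 114 mm over their backs; the gripper's body (76 mm by 85 mm) begins 54 mm behind the grasp point. The pads swing forward as they close: fully open they stand 13 mm farther back than shut.
Start: joints at [71.562, 4.979, 10.078, 95.1, 0, 90], TCP at [0.174, 0.522, 0.231] pointing down, gripper open.
Joint ranges: [-179.16, 179.16], [-48.56, 103.87], [-65.8, 70.77], [-126.05, 130.52], [-82.76, 87.17], [-180, 180]. Speed limits (degrees/s): [127.2, 127.2, 147.25, 180, 180, 180].

## Interface

Orientations are given as [roll, pitch, yaw] about the fixed x, y, z axes, in that order (R = Rz(yaw) Ry(pitch) Rx(roll)).
In Python, from workcell import bot, camera, camera_model, ticket gives the robot as it stands.
- The arm moves only by the tool send_rows, never from a script. Its argument "targets" is text: rows parted by semicolons, each of 5 numbers parted by spaces: the shift along the tool's x, y, z in mm, then the turn about the tool's z in degrees, then the closure in counts, from 0 (fully open) to 255 (shut). A call has 1 to 20 rows; each row is the pose to reach, as a shift and turn from the pose commanded when the call began, along the tool's axes at that moment; what a row does not reach only later rows make up. A row lasts 1/8 s, in which the tool goes at most 62.5 mm and 10.7 degrees, less where a joint would pass 70% of its speed; a pose out of reach is approached as far as the arm can. A call with a gripper value outside its range is refused whole. The fingers move at their own pace and stop on an object; "newtons" is the grip in N (left out, the last holds). Time passes only in rows, so rows that repeat a pose let the fingers close. It gives the time, the measured TCP pose, the force, the opening and the grip force at its end, in the units of the state.
- bot.get_obs(): the state, without advancing time (a new reading comes with each control period).
- camera(name): name is "scene" or "side" or "wrist"; returns the picture (400x640x3 uint8, blue, green, red); there is no depth.
- camera_model(name): a dict with "K" (3x3 intrinsics, pixels), "dist_coeffs" ([k1, k2, p1, p2, k3] as OpenCV has them; the pictures are not rectified), "pose" (4x4, takes a point from camera to world coordinates); the wrist camera has in their place "T_tool_cam" (4x4, takes a point from camera to tool coordinates, whose origin is the TCP and whose axes are the flange's). Camera axes: x right, y down, z forward; pixel columns grow to the right and rows downward; lengths in m; the calibration is good to about 2 mm. A picture is of the moment at which its call begins: read the wrist's pose just before it. camera_model takes no time and is no camera call.
- ticket.job_done(): hands the job in; it is judged then, once.
The state is a dict: "time": time; "q": joint angles; "qd": joint speeds; "joint_efforts": joint torques, N m; "ee_pos": TCP position; "tcp_rot": TCP orientation; "wrist_force": force on the tool from outside, world axes, zero at the start; "torque": the same for the moment, N m; "opening": finger opening in m; "grasp_force": force on a finger pad.
Only numpy, scipy, OpenCV 4.12 (cv2) and the standard library are available. Lean on these libraries where they do the work, as an engineer would, in place of code of your own. Each camera call takes 0.05 s, during which the arm holds its last target. There are 200 camera calls.

## Task

Load the label stand on the cash desk: thread the wide roll of labels down the leaning spindle until it sits fully home against the flange, then thread the narrow roll down on top of it, fully home against the wide one. The roll cores are slotted and only go down when their slots meet the ribs on the spindle, so feel for the ribs by turning the roll. Let go of both and leave the tin, the book and the parcel tape where they are.

Things in the scene. Friction and masses are not known exactly. Their poses are not given: they have to be found in the camera images.
- wide_roll: Roll of blank price labels, white paper on a brown notched core, lying flat with its axis (z) upright: outside diameter 62 mm, width 38 mm. Origin at the centre of the roll. The bore is 28 mm across; four slots run the whole width of the bore, 10 mm wide and reaching 19 mm out from the axis, in the roll's +x, +y, -x and -y directions. About 80 g, either face may be down.
- narrow_roll: Roll of blank price labels, white paper on a brown notched core, lying flat with its axis (z) upright: outside diameter 62 mm, width 24 mm. Origin at the centre of the roll. The bore is 28 mm across; four slots run the whole width of the bore, 10 mm wide and reaching 19 mm out from the axis, in the roll's +x, +y, -x and -y directions. About 50 g, either face may be down.
- stand: Grey label stand, fixed to the desk: base plate 150 x 120 x 12 mm. Origin at the centre of its underside; its -x is the side to which the spindle leans (towards the robot, more or less). A round steel flange 52 mm across, leaning like the spindle, carries the steel hub: 25 mm in diameter, 73 mm long from the flange, its last 7 mm tapering to 14 mm.
- spindle_tip (a point): Tip of the hub, on the axis, 73 mm above the flange; axes as wide_home. Two dark ribs across from each other on the hub, 5 mm wide, stand out to 17 mm from the axis, from the flange up to 58 mm; the 15 mm to the tip are plain. The hub and ribs turn stiffly (0.3 N m) about the axis. The ribs' angle varies and is not reported: find it by turning a lightly pressed roll, or by looking.
- wide_home (a point): Where the centre of the wide roll is when fully home, on the spindle's axis, 19 mm above the flange face. z points up along the spindle's axis, which leans 31.5 degrees (0.55 rad) from vertical; x and y are fixed to the stand and do not turn with the hub.
- narrow_home (a point): Where the centre of the narrow roll is when fully home on top of the wide one: on the spindle's axis, 50 mm above the flange face; same axes as wide_home.
- canister: Bystander: tin with a lid, diameter 92 mm, 190 mm high, origin under its centre.
- book: Bystander: hardback book lying flat, 145 x 215 x 34 mm, origin under its centre.
- tape: Bystander: big ring of parcel tape lying flat, outside diameter 104 mm, bore 76 mm, 36 mm high, origin under its centre. It is not for the spindle.
There are look-alikes about, which are no part of the job. Leave any brown look-alike of the stand alone. Leave any purple look-alike of the narrow_roll alone.

How it is judged (in metres and radians):
On the way, in this order (a step that is already met when the one before it is completed fails the run):
1. the wide roll is fully home against the flange (distance between wide_roll and wide_home below 0.004 m and angle between the z axis of wide_roll and the z axis of wide_home, either way round below 0.12 rad), for 0.2 s.
2. then the narrow roll is fully home on top of it (distance between narrow_roll and narrow_home below 0.004 m and angle between the z axis of narrow_roll and the z axis of narrow_home, either way round below 0.12 rad), for 0.2 s.
At the end, for the whole second after the job is handed in: Both rolls on the spindle and at rest, the wide one below: each roll's centre within 4 mm of its home point and its axis within 7 degrees (0.12 rad) of the spindle's (all of step 1 and all of step 2 and linear speed of each of wide_roll, narrow_roll below 0.02 m/s); the robot touches nothing.
It fails at once if the tin is moved by more than 30 mm (distance of canister from where it was at the start of the episode above 0.03 m).
It fails at once if the book is moved by more than 30 mm (distance of book from where it was at the start of the episode above 0.03 m).
It fails at once if the parcel tape is moved by more than 30 mm (distance of tape from where it was at the start of the episode above 0.03 m).
It also fails if it takes over 72 s, if anything falls off the work surface, if the arm or the gripper's body presses on something with over 40 N, if the wrist force passes 120 N, or if a joint passes its speed limit or range.

## Working session

There is one attempt and no reset: what is moved stays moved. The work goes in short steps, Python scripts to look and compute and a tool call to move; the robot and the scene stay as the last step left them, time stands still between calls to the robot, and variables do not carry over. Pictures are saved under pics/ and viewed, at most 10 in all, crops included, and the job is handed in when it is done.

Besides the shell and the picture viewer there is one more tool, called after ">>>" by a JSON object that holds its "method" and its "body", one argument or row to a line. send_rows: Moves the arm, as the interface text tells. Its arguments: {"type":"object","properties":{"targets":{"type":"string"},"newtons":{"type":"number"}},"required":["targets"]}

```bash
ls; mkdir -p pics
python3 - <<'E'
from workcell import bot,camera,camera_model
import cv2,numpy as np
print(bot.get_obs(), bot.hold_point_z)
a=camera("scene");b=camera("side")
cv2.imwrite("pics/scene.png",a);cv2.imwrite("pics/side.png",b)
for n in("scene","side","wrist"):print(n,camera_model(n))
E
```

```text
pics
{'time': 0.0, 'q': array([7.15627510e+01, 5.01186518e+00, 1.00340599e+01, 9.51022434e+01,
       5.28745589e-04, 9.00018025e+01]), 'qd': array([-0.12633262, -0.00270788, -0.0341395 ,  0.05162175,  0.02655212,
        0.08612334]), 'joint_efforts': array([-8.01509887e-04, -5.20386636e+01,  4.64805579e+01,  1.62046461e-02,
       -9.09073674e-05, -2.79171826e-05]), 'ee_pos': array([0.17386434, 0.52153156, 0.23057223]), 'tcp_rot': array([-1.79919951e+02, -5.26226711e-04,  1.61560948e+02]), 'wrist_force': array([-0.11414231, -0.46330649, -0.26314043]), 'torque': array([ 0.05099031,  0.02287982, -0.01876162]), 'grasp_force': 0.0, 'opening': 0.08534365990141154} 0.0187
scene {'K': array([[380.21860895,   0.        , 312.13631777],
       [  0.        , 380.21860895, 199.25683671],
       [  0.        ,   0.        ,   1.        ]]), 'dist_coeffs': array([-0.09004694,  0.        ,  0.        ,  0.        ,  0.        ]), 'pose': array([[-0.67787029,  0.50969545, -0.52981357,  1.04759397],
       [ 0.73483697,  0.44768102, -0.50950596,  0.52275938],
       [-0.02250539, -0.73470556, -0.
[... 507 characters left out ...]
0.73942303,  0.85501447],
       [ 0.        ,  0.        ,  0.        ,  1.        ]])}
wrist {'K': array([[348.55238799,   0.        , 322.9536334 ],
       [  0.        , 348.55238799, 207.21702361],
       [  0.        ,   0.        ,   1.        ]]), 'dist_coeffs': array([-0.05683192,  0.        ,  0.        ,  0.        ,  0.        ]), 'T_tool_cam': array([[ 4.11213926e-04, -9.64321294e-01, -2.64734344e-01,
         6.65262184e-02],
       [ 9.99999342e-01,  6.79992197e-04, -9.23632712e-04,
         1.24240521e-04],
       [ 1.07069598e-03, -2.64733790e-01,  9.64320939e-01,
        -1.43753348e-01],
       [ 0.00000000e+00,  0.00000000e+00,  0.00000000e+00,
         1.00000000e+00]])}
```

View pics/scene.png

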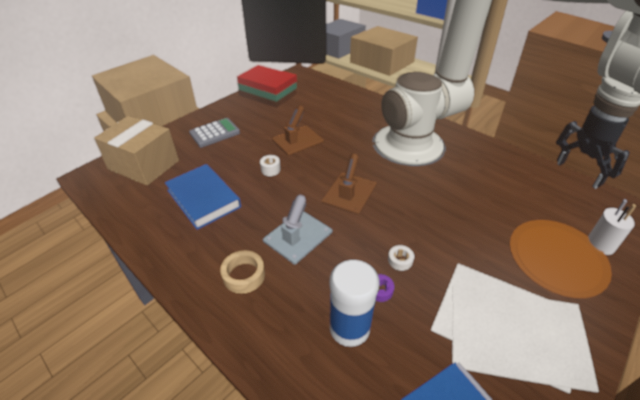

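View pics/side.png

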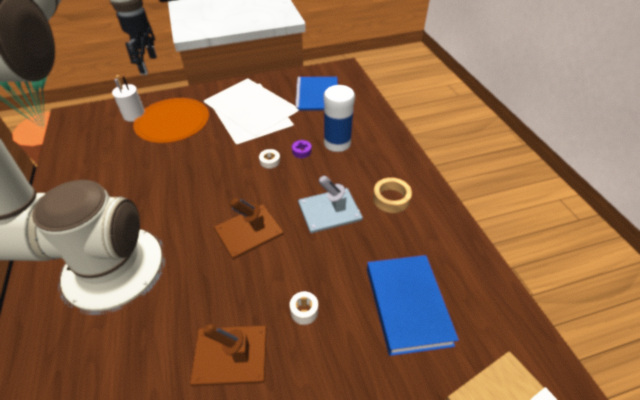

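The white rolls are at scene (270,165) and (401,257), which are side (304,307) and (269,158). The purple roll (382,288 / 302,148) and the two brown stands (347,185 and 297,135 in scene) are look-alikes. The grey stand at scene (297,236) / side (330,205) is the target. I'll enlarge these to tell wide from narrow.

Run:
```python
import cv2,numpy as np
a=cv2.imread("pics/scene.png");b=cv2.imread("pics/side.png")
def c(im,u,v,w,h,s):
    return cv2.resize(im[v-h:v+h,u-w:u+w],(400,300),interpolation=cv2.INTER_CUBIC)
A=np.hstack([c(a,270,165,20,15,10),c(a,401,257,20,15,10)])
B=np.hstack([c(b,304,307,20,15,10),c(b,269,158,20,15,10)])
cv2.imwrite("pics/rolls.png",np.vstack([A,B]))
A=np.hstack([c(a,298,228,40,30,5),c(b,332,202,40,30,5)])
cv2.imwrite("pics/stand.png",A)
```

```text
(no output)
```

View pics/rolls.png

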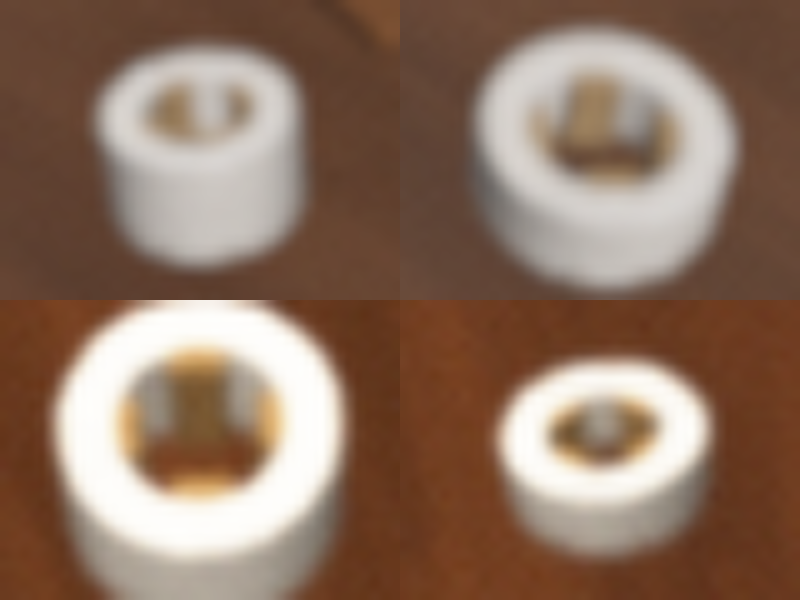

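View pics/stand.png

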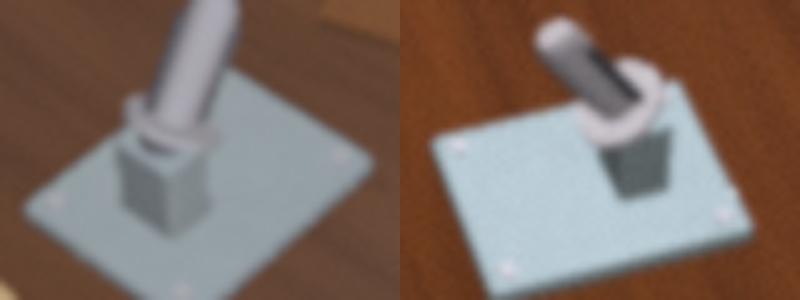

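Wide roll is scene (270,161): its side wall is as tall as the rim. Narrow is scene (401,255), with the lower wall. Both are white, so the purple one is excluded. The stand crops show the grey plate's corners, the flange and a dark rib on the hub's right flank in the side view. Next: positions.

```bash
cat > h.py <<'E'
import cv2,numpy as np
from workcell import bot,camera,camera_model
from scipy.spatial.transform import Rotation as R
from scipy.optimize import least_squares
def cam(n,o=None):
    m=camera_model(n)
    if n!="wrist": return m["K"],m["dist_coeffs"],m["pose"]
    o=o or bot.get_obs();T=np.eye(4);T[:3,:3]=R.from_euler("xyz",o["tcp_rot"],degrees=True).as_matrix();T[:3,3]=o["ee_pos"]
    return m["K"],m["dist_coeffs"],T@m["T_tool_cam"]
def ray(c,uv):
    K,d,P=c;p=cv2.undistortPoints(np.array([[uv]],float),K,d)[0,0]
    return P[:3,3],P[:3,:3]@np.r_[p,1]
def onz(c,uv,z):
    o,d=ray(c,uv);return o+d*(z-o[2])/d[2]
def tri(obs):
    A=[];b=[]
    for c,uv in obs:
        o,d=ray(c,uv);d/=np.linalg.norm(d);M=np.eye(3)-np.outer(d,d);A.append(M);b.append(M@o)
    return np.linalg.lstsq(np.vstack(A),np.hstack(b),rcond=None)[0]
def proj(c,X):
    K,d,P=c;W=np.linalg.inv(P);return cv2.projectPoints(np.atleast_2d(X).astype(float),cv2.Rodrigues(W[:3,:3])[0],W[:3,3],K,d)[0][:,0]
E
python3 - <<'E'
from h import *
np.set_printoptions(precision=4,suppress=True)
s,d=cam("scene"),cam("side")
print("wide",onz(s,(270,161),.038),onz(d,(303.8,304.5),.038))
print("narrow",onz(s,(401.5,255),.024),onz(d,(269.5,156),.024))
for uv in [(263,239.6),(332.4,230),(304.4,211.6)]:print("sc",onz(s,uv,.012))
for uv in [(298.4,200.4),(348,189),(362.4,218.4),(310,231.4)]:print("sd",onz(d,uv,.012))
print("tip/hub top",tri([(s,(302,197.5)),(d,(324,179.6))]),"flange",tri([(s,(292.4,222.4)),(d,(336,192))]))
print("can",onz(s,(350,335),0.),"tape",onz(s,(242,272),.018),onz(d,(393,195),.018))
E
```

```text
wide [ 0.4289 -0.2553  0.038 ] [ 0.4297 -0.2611  0.038 ]
narrow [0.4654 0.2677 0.024 ] [0.4672 0.263  0.024 ]
sc [ 0.6556 -0.0404  0.012 ]
sc [0.5066 0.0752 0.012 ]
sc [ 0.5053 -0.0309  0.012 ]
sd [0.5061 0.0668 0.012 ]
sd [0.6552 0.0665 0.012 ]
sd [ 0.6544 -0.0491  0.012 ]
sd [ 0.5061 -0.0493  0.012 ]
tip/hub top [0.5608 0.0144 0.1301] flange [0.5974 0.015  0.0704]
can [0.7092 0.2991 0.    ] tape [0.7642 0.0041 0.018 ] [0.7661 0.0007 0.018 ]
```

The spindle leans along world -x, with its tip near (0.561, 0.014, 0.130) and the flange at (0.597, 0.015, 0.070). Next I'll go above the stand and look down the spindle for the ribs.

>>> {"method": "send_rows", "body": {
  "targets": "-493 -386 26 0 0;-493 -386 26 0 0;-493 -386 26 0 0;-493 -386 26 0 0;-493 -386 26 0 0;-493 -386 26 0 0;-493 -386 26 0 0;-493 -386 26 0 0;-493 -386 26 0 0;-493 -386 26 0 0;-493 -386 26 0 0;-493 -386 26 0 0;-493 -386 26 0 0"
}}

```text
time: 1.72
ee_pos: [0.5191, 0.0008, 0.2055]
tcp_rot: [180.0, 0.0, 161.6]
wrist_force: [-0.5, -0.2, -0.2]
opening: 0.0854
grasp_force: 0.0
```

Run:
```python
from h import *
o=bot.get_obs();im=camera("wrist");cv2.imwrite("pics/w1.png",im);print(o["time"],o["ee_pos"],o["tcp_rot"],o["q"])
c=cam("wrist",o)
a=np.array([-.5225,0,.8526]);F=np.array([.5974,.015,.0704])
print(proj(c,[F,F+.058*a,F+.073*a]))
u,v=proj(c,F+.04*a)[0].astype(int);u=np.clip(u,130,510);v=np.clip(v,100,300)
cv2.imwrite("pics/w1c.png",cv2.resize(im[v-100:v+100,u-130:u+130],(780,600),interpolation=cv2.INTER_CUBIC));print(u-130,v-100)
```

```text
1.725 [0.51906839 0.00075209 0.20550463] [1.79988429e+02 8.36021156e-05 1.61648101e+02] [7.70042072e-02 2.55328575e-01 2.31348056e+00 9.20544146e+01
 1.09515383e-02 1.84289032e+01]
[[366.56906224 272.99151881]
 [362.92362757 267.19319396]
 [361.70091429 265.24841733]]
234 169
```

View pics/w1c.png

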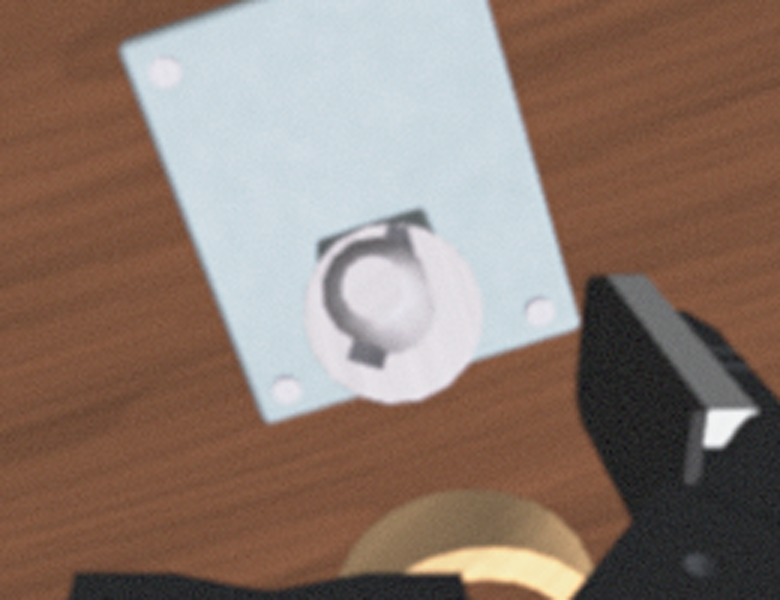

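The view down the spindle shows the tip face at crop (375,288), the flange at (393,312), and dark ribs ending near (398,230) and (368,362), so one pair. Predicted and seen tip agree within 1 mm. Next: the rib angle.

Run:
```python
from h import *
np.set_printoptions(precision=4,suppress=True)
o=dict(ee_pos=np.array([0.51906839,0.00075209,0.20550463]),tcp_rot=[179.988,0,161.648]);c=cam("wrist",o)
f=lambda p:(234+p[0]/3-.3,169+p[1]/3-.3)
for p in [(122,47),(268,422),(580,325)]:print(onz(c,f(p),.012))
cor=[onz(c,f(p),.012) for p in [(122,47),(268,422),(580,325)]]
e=cor[2]-cor[1];print("yaw from edge",np.degrees(np.arctan2(e[0],-e[1])), "edge2",cor[1]-cor[0])
a=np.array([-.5225,0,.8526]);x=np.array([.8526,0,.5225]);y=np.array([0,1,0.])
F=np.array([.5974,.015,.0704])
def onp(p,C):
    o_,d=ray(c,f(p));return o_+d*((C-o_)@a)/(d@a)
print("flange",onp((393,312),F)-F,"tip",onp((375,288),F+.073*a)-F-.073*a)
C=onp((375,288),F+.073*a)-.015*a
for p in [(385,230),(410,228),(415,250),(350,360),(382,368),(388,352),(353,345)]:
    v=onp(p,C)-C;print(p,np.array([v@x,v@y])*1e3,np.degrees(np.arctan2(v@y,v@x)))
```

```text
[ 0.5065 -0.0458  0.012 ]
[ 0.6541 -0.0441  0.012 ]
[0.6523 0.0738 0.012 ]
yaw from edge -179.115803349357 edge2 [0.1476 0.0017 0.    ]
flange [-0.0006 -0.0015 -0.0004] tip [-0.0008 -0.0018 -0.0005]
(385, 230) [-14.3188   5.913 ] 157.56144303218613
(410, 228) [-12.9922  11.8245] 137.6940920172879
(415, 250) [-7.551  11.3512] 123.63230023698578
(350, 360) [ 12.9029 -11.216 ] -40.99929471538235
(382, 368) [16.7781 -4.4873] -14.973326911350451
(388, 352) [13.6339 -2.0343] -8.486589456778216
(353, 345) [ 9.7522 -9.5185] -44.30539145696636
```

Ribs sit at about -30° (±180°) about the spindle axis. Now over the wide roll.

>>> {"method": "send_rows", "body": {
  "targets": "4 -140 10 0 0;8 -275 50 0 0;8 -275 65 0 0;8 -275 65 0 0;8 -275 65 0 0;8 -275 65 0 0;8 -275 65 0 0;8 -275 65 0 0;8 -275 65 0 0"
}}

```text
time: 2.9
ee_pos: [0.4255, -0.2579, 0.1407]
tcp_rot: [-180.0, 0.0, 161.7]
wrist_force: [0.3, 0.6, 0.2]
opening: 0.0857
grasp_force: 0.0
```

Run:
```python
from h import *
o=bot.get_obs();im=camera("wrist");print(o["time"],o["ee_pos"],o["tcp_rot"])
c=cam("wrist",o);np.set_printoptions(precision=4,suppress=True)
# rectify the z=0.038 plane: 0.2 mm per pixel, world x right, y up
cx,cy=.429,-.258;n=400
g=np.array([[cx+(i-n/2)*.2e-3,cy-(j-n/2)*.2e-3,.038] for j in range(n) for i in range(n)])
m=proj(c,g).reshape(n,n,2).astype(np.float32)
r=cv2.remap(im,m,None,cv2.INTER_CUBIC);cv2.imwrite("pics/wide.png",r)
```

```text
2.9 [ 0.42552293 -0.25792055  0.14065381] [-1.79995459e+02  3.37226349e-02  1.61653876e+02]
```

View pics/wide.png

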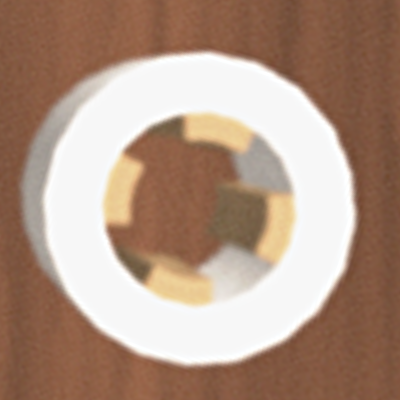

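Rectified top view (0.2 mm/px): roll centre at (201,209) gives (0.4292,-0.2598). Slots (gaps between tan segments) are at about 33.5° mod 90. To meet the ribs at -30° after carrying to yaw 180, I grip at yaw 153.5.

>>> {"method": "send_rows", "body": {
  "targets": "-4 -1 60 8 0;-4 -1 110 8 0;-4 -1 138 8 0;-4 -1 138 8 0;-4 -1 138 8 0;-4 -1 138 8 255;-4 -1 138 8 255;-4 -1 138 8 255;-4 -1 138 8 255;-4 -1 138 8 255;-4 -1 138 8 255",
  "newtons": 25
}}

```text
time: 4.32
ee_pos: [0.4294, -0.2614, 0.004]
tcp_rot: [-180.0, 0.2, 153.6]
wrist_force: [-0.7, 1.7, 4.9]
opening: 0.0606
grasp_force: 26.7
```

>>> {"method": "send_rows", "body": {
  "targets": "0 0 -60 0 255;0 0 -120 0 255;0 0 -180 0 255;5 60 -185 -10 255;10 120 -185 -20 255;15 180 -185 -26 255;20 240 -185 -26 255;22 296 -175 -26 255;22 296 -160 -26 255;22 296 -156 -26 255;22 296 -156 -26 255;22 296 -156 -26 255"
}}

```text
time: 5.82
ee_pos: [0.5406, 0.0128, 0.1591]
tcp_rot: [-180.0, 0.1, 179.5]
wrist_force: [0.1, 0.2, -0.4]
opening: 0.0603
grasp_force: 28.4
```

Run:
```python
from h import *
o=bot.get_obs();print(o["ee_pos"],o["tcp_rot"],o["wrist_force"],o["q"])
a=camera("side");b=camera("scene")
c=lambda im,u,v:cv2.resize(im[v-50:v+50,u-66:u+66],(396,300),interpolation=cv2.INTER_CUBIC)
cv2.imwrite("pics/t1.png",np.hstack([c(a,325,180),c(b,298,205)]))
```

```text
[0.54056478 0.01284968 0.15911766] [-1.79996988e+02  6.06829743e-02  1.79463083e+02] [ 0.06092396  0.18463934 -0.4202863 ] [ 1.36436036e+00  2.76751990e+00 -2.42533945e-01  8.69293965e+01
 -5.02324092e-03  1.90127608e+00]
```

View pics/t1.png

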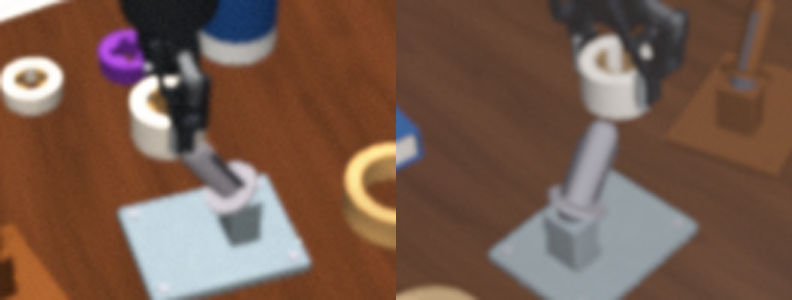

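The wide roll is held level at side crop (150,120), with the spindle tip just below and beyond it. I'll press its far rim on the tip to tilt it in the pads.

>>> {"method": "send_rows", "body": {
  "targets": "0 0 8 0 255;0 0 16 0 255;0 0 19 0 255;0 0 22 0 255;0 0 24 0 255;0 0 24 0 255",
  "newtons": 20
}}

```text
time: 6.68
ee_pos: [0.5401, 0.0148, 0.1355]
tcp_rot: [179.9, 0.0, 179.6]
wrist_force: [-8.3, 4.1, 13.6]
opening: 0.0598
grasp_force: 18.7
```

>>> {"method": "send_rows", "body": {
  "targets": "0 0 2 0 255;0 0 4 0 255;0 0 6 0 255;0 0 7 0 255;0 0 7 0 255"
}}

```text
time: 7.3
ee_pos: [0.5399, 0.0148, 0.1284]
tcp_rot: [179.9, 0.0, 179.6]
wrist_force: [-7.8, 4.9, 12.5]
opening: 0.0601
grasp_force: 19.1
```

Run:
```python
from h import *
o=bot.get_obs();print(o["ee_pos"],o["tcp_rot"],o["wrist_force"],o["torque"])
a=camera("side");b=camera("scene")
c=lambda im,u,v:cv2.resize(im[v-40:v+40,u-53:u+53],(396,300),interpolation=cv2.INTER_CUBIC)
cv2.imwrite("pics/t2.png",np.hstack([c(a,325,180),c(b,300,195)]))
```

```text
[0.53992576 0.01476826 0.12835881] [1.79907467e+02 6.48846234e-04 1.79611056e+02] [-7.78113626  4.90046583 12.5465281 ] [0.900855   1.39498592 0.06976368]
```

View pics/t2.png

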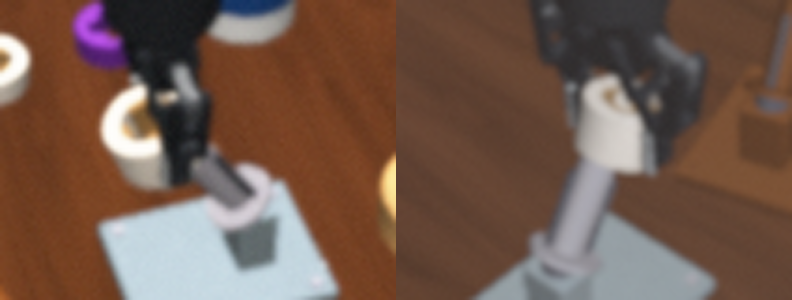

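The roll has tilted towards the robot, by roughly the lean. I'll press a little more to see it go flush.

>>> {"method": "send_rows", "body": {
  "targets": "0 0 1.5 0 255;0 0 3 0 255;0 0 3 0 255"
}}

```text
time: 7.78
ee_pos: [0.54, 0.0148, 0.1252]
tcp_rot: [179.9, 0.0, 179.6]
wrist_force: [-7.4, 4.4, 11.3]
opening: 0.0604
grasp_force: 19.2
```

>>> {"method": "send_rows", "body": {
  "targets": "0 0 -10 0 255;0 0 -20 0 255;0 0 -20 0 255"
}}

```text
time: 8.15
ee_pos: [0.5411, 0.0138, 0.1452]
tcp_rot: [-180.0, 0.1, 179.6]
wrist_force: [1.1, 0.1, -0.5]
opening: 0.0601
grasp_force: 22.3
```

Run:
```python
from h import *
o=bot.get_obs();im=camera("wrist");cv2.imwrite("pics/w3.png",im);sd=camera("side");sc=camera("scene");cv2.imwrite("pics/sd3.png",sd);cv2.imwrite("pics/sc3.png",sc)
print(o["ee_pos"],o["tcp_rot"],o["wrist_force"])
c=cam("wrist",o)
print(proj(c,o["ee_pos"]+[0,0,.02]))
a=im[110:360,180:460];b=sd[140:200,290:350];d=sc[150:215,270:335]
r=lambda q,w,h:cv2.resize(q,(w,h),interpolation=cv2.INTER_CUBIC)
cv2.imwrite("pics/t3.png",np.hstack([r(a,504,450),np.vstack([r(b,225,225),r(d,225,225)])]))
```

```text
[0.54109292 0.01384007 0.14518402] [-1.79997519e+02  8.46553094e-02  1.79553432e+02] [ 1.10348334  0.05446058 -0.46100411]
[[323.24125051 287.02088962]]
```

View pics/t3.png

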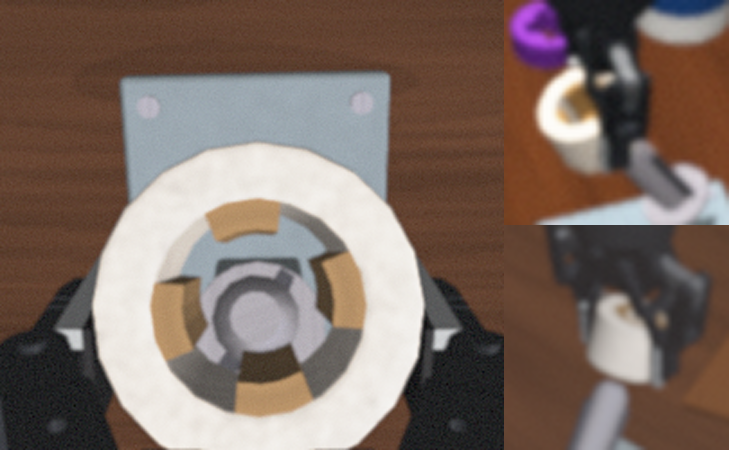

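The roll is tilted to roughly face the camera. Its slots (e.g. upper right (318,222)) line up with the ribs ((285,280) and (228,360)). I'll measure tilt and centre numerically from the rim.

```bash
cat >> h.py <<'E'
def rimfit(im,o,guess,thr=185):
    c=cam("wrist",o);g=im.min(2).astype(np.uint8);m=(cv2.GaussianBlur(g,(3,3),0)>thr).astype(np.uint8)
    n,l,st,ce=cv2.connectedComponentsWithStats(m);k=1+np.argmax(st[1:,4]);hull=cv2.convexHull(cv2.findContours((l==k).astype(np.uint8),0,1)[0][0])[:,0].astype(float)
    cnt=np.vstack([np.linspace(hull[i],hull[(i+1)%len(hull)],max(2,int(np.hypot(*(hull[(i+1)%len(hull)]-hull[i])))),endpoint=False) for i in range(len(hull))])
    cnt=cnt[(cnt[:,1]<398)]
    def res(p):
        th=p[3];n=np.array([-np.sin(th),0,np.cos(th)]);C=p[:3];r=[]
        P,Kd=c[2],None
        u=cv2.undistortPoints(cnt[:,None],c[0],c[1])[:,0];D=np.c_[u,np.ones(len(u))]@P[:3,:3].T
        X=P[:3,3]+D*(((C-P[:3,3])@n)/(D@n))[:,None]
        return (np.linalg.norm(X-C,axis=1)-.031)*1e3
    s=least_squares(res,guess,loss="soft_l1",f_scale=.5)
    return s.x,np.abs(s.fun).mean(),st[k]
E
python3 - <<'E'
from h import *
im=cv2.imread("pics/w3.png");o=dict(ee_pos=np.array([0.54109292,0.01384007,0.14518402]),tcp_rot=[180,0.08,179.55])
for t in (140,165,185):
    p,e,s=rimfit(im,o,[.535,.014,.18,.5],t);print(t,p[:3].round(4),np.degrees(p[3]).round(1),e,s)
E
```

```text
140 [0.5149 0.0139 0.195 ] 20.3 2.226557839965327 [  231   153   185   213 25160]
165 [0.5263 0.0139 0.1807] 40.8 0.4056068646081157 [  232   189   184   176 14934]
185 [0.5265 0.0139 0.1802] 41.9 0.39869036540915564 [  232   190   183   175 14370]
```

Run:
```python
from h import *
im=cv2.imread("pics/w3.png");o=dict(ee_pos=np.array([0.54109292,0.01384007,0.14518402]),tcp_rot=[180,0.08,179.55]);c=cam("wrist",o)
f=lambda u,v:np.array([180+u/1.8,110+v/1.8])
# ellipse model: rim of top face; plus bottom-bore edge in tan walls: top wall end v=240, bottom wall end v=350 (core r=14 at far face)
obs=dict(top=f(258,142),left=f(92,300),right=f(425,300),bot=np.array([323.,365]))
bt,bb=f(240,238),f(268,350)   # far-face bore edges
ct,cb=f(240,232),f(268,384)   # near-face bore edges (core r 14)
def res(p,full=False):
    x,z,th=p;n=np.array([-np.sin(th),0,np.cos(th)]);m=np.array([np.cos(th),0,np.sin(th)]);y=np.array([0,1,0]);T=np.array([x,.0139,z])
    P=lambda X:proj(c,X)[0]
    r=[P(T+.031*m)[1]-obs["top"][1],P(T-.031*m)[1]-obs["bot"][1],(P(T-.031*y)[0]-P(T+.031*y)[0])*np.sign(1) ]
    w=abs(r[2])-(obs["right"]-obs["left"])[0]
    return np.array([r[0],r[1],w,P(T+.014*m)[1]-ct[1],P(T-.014*m)[1]-cb[1],P(T-.038*n+.014*m)[1]-bt[1],P(T-.038*n-.014*m)[1]-bb[1]])
s=least_squares(res,[.527,.18,.55]);print(s.x[:2],np.degrees(s.x[2]),s.fun.round(1))
for th in (.5,.55,.6,.65):
    q=least_squares(lambda p:res([*p,th]),[.527,.18]);print(np.degrees(th),q.x,q.fun.round(1),"centre",q.x-.019*np.array([-np.sin(th),np.cos(th)]))
```

```text
[0.53312021 0.1724315 ] 209.48209767048786 [  7.    1.8 -16.9   0.5  -6.7 -24.4  21.5]
28.64788975654116 [ 0.73926395 -0.23867045] [ 106.6 -107.3 -147.8   46.1  -55.4   43.   -35.3] centre [ 0.74837303 -0.25534452]
31.51267873219528 [ 0.73741401 -0.23686333] [ 106.1 -107.8 -147.6   45.6  -55.9   43.6  -34.7] centre [ 0.74734507 -0.25306129]
34.37746770784939 [ 0.73398675 -0.23192387] [ 105.7 -108.3 -147.2   45.1  -56.5   44.3  -34.1] centre [ 0.74471496 -0.24760525]
37.24225668350351 [ 0.72906525 -0.22401274] [ 105.4 -109.  -146.6   44.6  -57.1   45.   -33.5] centre [ 0.74056379 -0.23913834]
```

Run:
```python
from h import *
o=dict(ee_pos=np.array([0.54109292,0.01384007,0.14518402]),tcp_rot=[180,0.08,179.55]);c=cam("wrist",o)
f=lambda u,v:np.array([180+u/1.8,110+v/1.8])
def res(p):
    x,z,th=p;n=np.array([-np.sin(th),0,np.cos(th)]);m=np.array([np.cos(th),0,np.sin(th)]);y=np.array([0,1,0]);T=np.array([x,.0139,z])
    P=lambda X:proj(c,X)[0]
    w=abs(P(T-.031*y)[0]-P(T+.031*y)[0])-(425-92)/1.8
    return np.array([P(T-.031*m)[1]-f(0,142)[1],P(T+.031*m)[1]-365,w,P(T-.014*m)[1]-f(0,232)[1],P(T+.014*m)[1]-f(0,384)[1],P(T-.038*n-.014*m)[1]-f(0,240)[1],P(T-.038*n+.014*m)[1]-f(0,350)[1]])
for g in (.2,.4,.6):
    s=least_squares(res,[.527,.18,g]);print(s.x[:2],np.degrees(s.x[2]),s.fun.round(1))
im=cv2.imread("pics/w3.png")
for g in (.1,.3,.55):
    p,e,_=rimfit(im,o,[.53,.014,.175,g],175);print(p[:3],np.degrees(p[3]),e)
col=im[150:400,315:331].mean((1,2));print(col[::4].round().astype(int))
```

```text
[0.52917237 0.18090948] 23.272755126297486 [-0.3  7.2 -4.  -2.  -3.3 -2.1 -0.1]
[0.52917236 0.18090948] 23.272802556760958 [-0.3  7.2 -4.  -2.  -3.3 -2.1 -0.1]
[0.52917236 0.18090947] 23.272818608625208 [-0.3  7.2 -4.  -2.  -3.3 -2.1 -0.1]
[0.52991473 0.01388566 0.1821743 ] 12.162689295041659 0.4579473415704857
[0.52991473 0.01388566 0.18217424] 12.162964968641973 0.45794403738224754
[0.52641579 0.01388128 0.18041323] 41.24339993380561 0.4019061934112999
[ 80 157 167 166 166 166 168 167 165 167 204 232 234 235 235 231 233 236
 148 143 141 147 112 168 168 167  92 178 162  77  93 172 179 177 177 178
 176 176 172  67  56  56  55  90 147 141 142 146 213 232 233 232 236 238
  62  27  30  31  32  31  33  33  31]
```

Run:
```python
from h import *
o=dict(ee_pos=np.array([0.54109292,0.01384007,0.14518402]),tcp_rot=[180,0.08,179.55]);c=cam("wrist",o)
f=lambda u,v:np.array([180+u/1.8,110+v/1.8])
def res(p):
    x,z,th=p;n=np.array([-np.sin(th),0,np.cos(th)]);m=np.array([np.cos(th),0,np.sin(th)]);y=np.array([0,1,0]);T=np.array([x,.0139,z])
    P=lambda X:proj(c,X)[0]
    w=abs(P(T-.031*y)[0]-P(T+.031*y)[0])-(425-92)/1.8
    # core outer r=19 edges too
    return np.array([P(T-.031*m)[1]-f(0,142)[1],w,P(T-.019*m)[1]-f(0,200)[1],P(T+.019*m)[1]-f(0,415)[1],P(T-.014*m)[1]-f(0,232)[1],P(T+.014*m)[1]-f(0,382)[1],P(T-.038*n-.014*m)[1]-f(0,240)[1],P(T-.038*n+.014*m)[1]-f(0,350)[1]])
for g in (.2,.6):
    s=least_squares(res,[.527,.18,g]);print(s.x[:2],np.degrees(s.x[2]),s.fun.round(1))
for th in (.35,.45,.55,.65):
    q=least_squares(lambda p:res([*p,th]),[.527,.18]);print(np.degrees(th),q.x,q.cost,q.fun.round(1),"centre",q.x-.019*np.array([-np.sin(th),np.cos(th)]))
```

```text
[0.52859185 0.18358611] 23.020411144026543 [-0.4  0.3  2.2 -1.9 -0.9  0.9 -1.5  1.6]
[0.52859185 0.18358611] 23.020411773890867 [-0.4  0.3  2.2 -1.9 -0.9  0.9 -1.5  1.6]
20.05352282957881 [0.52901376 0.18387006] 22.68473243498711 [ 0.3  0.5  3.4 -1.   0.6  2.  -4.8 -2.1] centre [0.53552882 0.16602198]
25.783100780887047 [0.52818031 0.18332663] 20.542478068713663 [-0.8  0.1  1.1 -2.8 -2.1 -0.3  1.6  4.9] centre [0.53644466 0.16621814]
31.51267873219528 [0.5272828  0.18279883] 132.4502303919066 [-1.1 -0.3 -0.8 -5.4 -4.5 -3.2  8.1 11.7] centre [0.53721385 0.16660086]
37.24225668350351 [0.5263572  0.18225746] 360.7777660168066 [-0.7 -0.7 -2.2 -8.8 -6.5 -6.8 14.7 18.3] centre [0.53785574 0.16713187]
```

Tilt came out at about 23°, with the roll centre 21 mm above the TCP and 5 mm nearer the robot. The hub can finish the alignment. Now I'll bring the bore over the tip and start down along the axis.

>>> {"method": "send_rows", "body": {
  "targets": "-14 0 4 0 255;-14 0 14 0 255;-17 0 18 0 255;-19 0 22 0 255;-21 0 26 0 255;-24 0 31 0 255;-24 0 31 0 255"
}}

```text
time: 9.18
ee_pos: [0.5647, 0.0137, 0.1129]
tcp_rot: [-180.0, -0.0, 179.6]
wrist_force: [-0.3, 0.4, -1.9]
opening: 0.06
grasp_force: 22.3
```

>>> {"method": "send_rows", "body": {
  "targets": "-1 0 2 0 255;-2 0 4 0 255;-4 0 6 0 255;-5 0 8 0 255;-5 0 8 0 255"
}}

```text
time: 9.8
ee_pos: [0.5694, 0.0136, 0.1049]
tcp_rot: [-180.0, -0.0, 179.6]
wrist_force: [-0.8, -0.5, -1.4]
opening: 0.0601
grasp_force: 22.2
```

>>> {"method": "send_rows", "body": {
  "targets": "-1 0 2 0 255;-2 0 4 0 255;-4 0 6 0 255;-5 0 8.5 0 255;-5 0 8.5 0 255"
}}

```text
time: 10.42
ee_pos: [0.5733, 0.0134, 0.0979]
tcp_rot: [-180.0, -0.1, 179.6]
wrist_force: [-14.1, -2.2, 10.1]
opening: 0.0602
grasp_force: 23.3
```

It went freely past the rib tops, so the slots meet the ribs, and it is now binding on the leftover tilt. I'll push +x to finish the tilt against the hub.

>>> {"method": "send_rows", "body": {
  "targets": "-1 0 0 0 255;-2 0 0 0 255;-3 0 0 0 255;-3 0 0 0 255"
}}

```text
time: 10.92
ee_pos: [0.574, 0.0133, 0.0972]
tcp_rot: [-180.0, -0.4, 179.6]
wrist_force: [-24.6, -2.6, 11.7]
opening: 0.0603
grasp_force: 23.2
```

Axial binding. The roll is already 35 mm down the hub, so letting go will let it align itself with the spindle.

>>> {"method": "send_rows", "body": {
  "targets": "3 0 0 0 255;3 0 0 0 0;3 0 0 0 0;3 0 0 0 0;3 0 0 0 0"
}}

```text
time: 11.55
ee_pos: [0.5747, 0.0137, 0.0967]
tcp_rot: [180.0, 0.0, 179.6]
wrist_force: [0.4, -0.4, -0.3]
opening: 0.0854
grasp_force: 0.0
```

Run:
```python
from h import *
o=bot.get_obs();im=camera("wrist");cv2.imwrite("pics/w4.png",im);cv2.imwrite("pics/sd4.png",camera("side"));cv2.imwrite("pics/sc4.png",camera("scene"))
print(o["ee_pos"],o["wrist_force"],o["opening"])
c=cam("wrist",o);F=np.array([.5968,.0135,.0702]);a=np.array([-.5225,0,.8526]);m=np.array([.8526,0,.5225]);y=np.array([0,1,0])
col=im[100:400,:].astype(int)
k=[proj(c,F+.038*a-.031*m),proj(c,F+.058*a-.031*m),proj(c,F+.073*a),proj(c,F+.073*a-.031*m)]
print([q[0].round(1) for q in k])
for w in(.038,.048,.058,.068,.075):
    q=proj(c,[F+w*a-.031*m,F+w*a+.031*y,F+w*a-.031*y]);print(w,q[0].round(1),(q[1]-q[2]).round(1))
u=int(k[0][0][0]);print([(100+i,int(v)) for i,v in enumerate(im[100:400,u-3:u+4].min(2).mean(1)) if i%5==0])
```

```text
[0.5746844  0.01369168 0.09670068] [ 0.36502516 -0.37107237 -0.27854768] 0.0854030173979109
[array([322.5, 207.4]), array([322.2, 193.7]), array([322.3, 266.8]), array([321.9, 180.6])]
0.038 [322.5 207.4] [142.3  -0.9]
0.048 [322.3 201. ] [152.   -0.9]
0.058 [322.2 193.7] [163.  -1.]
0.068 [322.  185.3] [175.7  -1.1]
0.075 [321.9 178.6] [185.9  -1.1]
[(100, 47), (105, 54), (110, 162), (115, 170), (120, 170), (125, 168), (130, 170), (135, 171), (140, 169), (145, 170), (150, 171), (155, 172), (160, 171), (165, 171), (170, 170), (175, 170), (180, 171), (185, 172), (190, 172), (195, 172), (200, 172), (205, 224), (210, 233), (215, 233), (220, 231), (225, 228), (230, 106), (235, 78), (240, 93), (245, 179), (250, 188), (255, 191), (260, 184), (265, 187), (270, 188), (275, 190), (280, 187), (285, 187), (290, 186), (295, 168), (300, 158), (305, 124), (310, 104), (315, 107), (320, 209), (325, 229), (330, 230), (335, 235), (340, 235), (345, 235), (350, 51), (355, 51), (360, 50), (365, 41), (370, 26), (375, 28), (380, 29), (385, 32), (390, 36), (395, 33)]
```

Roll dropped on release. Its rim is at v≈204 against 207 predicted for fully home, so it is nearly or fully there. Checking width too.

Run:
```python
from h import *
im=cv2.imread("pics/w4.png");o=dict(ee_pos=np.array([0.5747,0.01369,0.0967]),tcp_rot=[180,0,179.6]);c=cam("wrist",o)
g=(im.min(2)>198).astype(np.uint8);n,l,st,_=cv2.connectedComponentsWithStats(g);k=1+np.argmax(st[1:,4]);print(st[k])
for v in range(200,350,12):
    r=np.where(l[v]==k)[0]; print(v,r.min() if len(r) else None,r.max() if len(r) else None)
F=np.array([.5968,.0135,.0702]);a=np.array([-.5225,0,.8526]);m=np.array([.8526,0,.5225]);y=np.array([0,1,0])
for w in(.038,.043,.048):
    t=np.linspace(0,2*np.pi,120);q=proj(c,F+w*a+.031*(np.cos(t)[:,None]*m+np.sin(t)[:,None]*y));print(w,q.min(0),q.max(0))
cv2.imwrite("pics/w4c.png",np.hstack([cv2.resize(im[180:360,220:420],(500,450)),cv2.resize(cv2.imread("pics/sd4.png")[160:240,290:370],(300,450))]))
```

```text
[ 253  203  144  144 9282]
200 None None
212 291 360
224 275 375
236 265 384
248 260 390
260 256 394
272 254 395
284 255 395
296 257 392
308 263 388
320 270 378
332 282 366
344 305 340
0.038 [251.64520723 207.4140746 ] [394.15841269 351.62264703]
0.043 [249.25741137 204.28844173] [396.44419005 353.13791336]
0.048 [246.70834343 200.96297585] [398.88459076 354.76156514]
```

Rim width (144 px vs 142.5 predicted) confirms the wide roll is home within about 1 mm. Now over the narrow roll.

>>> {"method": "send_rows", "body": {
  "targets": "0 0 -50 0 0;0 0 -100 0 0;20 50 -105 0 0;45 100 -105 0 0;70 160 -90 0 0;100 220 -50 0 0;108 250 -35 0 0;108 250 -35 0 0;108 250 -35 0 0;108 250 -35 0 0"
}}

```text
time: 12.95
ee_pos: [0.4693, 0.2637, 0.1327]
tcp_rot: [180.0, 0.1, 179.5]
wrist_force: [-0.1, 0.8, -0.2]
opening: 0.0861
grasp_force: 0.0
```

Run:
```python
from h import *
print("purple",onz(cam("scene"),(383,285),.02),onz(cam("side"),(302,146.5),.02))
o=bot.get_obs();im=camera("wrist");cv2.imwrite("pics/w5.png",im);print(o["time"],o["ee_pos"],o["tcp_rot"])
c=cam("wrist",o)
cx,cy=.4665,.264;n=400
g=np.array([[cx+(i-n/2)*.25e-3,cy-(j-n/2)*.25e-3,.024] for j in range(n) for i in range(n)])
m=proj(c,g).reshape(n,n,2).astype(np.float32)
r=cv2.remap(im,m,None,cv2.INTER_CUBIC);cv2.imwrite("pics/narrow.png",r)
w=(r.min(2)>205).astype(np.uint8);_,l,st,_=cv2.connectedComponentsWithStats(w);k=1+np.argmax(st[1:,4]);hull=cv2.convexHull(cv2.findContours((l==k).astype(np.uint8),0,1)[0][0])
(u,v),R_=cv2.minEnclosingCircle(hull);print(u,v,R_*.25,"centre",cx+(u-200)*.25e-3,cy-(v-200)*.25e-3)
# tan segments: ring r=16.5mm saturation against angle
hsv=cv2.cvtColor(r,cv2.COLOR_BGR2HSV)
th=np.radians(np.arange(0,360,6));U=(u+16.5/.25*np.cos(th)).astype(int);V=(v-16.5/.25*np.sin(th)).astype(int)
print([(int(np.degrees(t).round()),*map(int,r[b,a])) for t,a,b in zip(th,U,V)])
```

```text
purple [0.56729744 0.28344036 0.02      ] [0.57698488 0.28045635 0.02      ]
12.95 [0.46930275 0.26372844 0.13269674] [1.79970241e+02 7.02101037e-02 1.79481375e+02]
191.9771728515625 193.5532989501953 30.18409538269043 centre 0.46449429321289065 0.26561167526245116
[(0, 103, 108, 113), (6, 104, 109, 112), (12, 103, 113, 125), (18, 100, 135, 167), (24, 100, 137, 171), (30, 98, 136, 168), (36, 98, 135, 169), (42, 107, 142, 175), (48, 102, 139, 174), (54, 103, 141, 175), (60, 84, 116, 144), (66, 63, 77, 92), (72, 87, 95, 104), (78, 92, 96, 105), (84, 82, 92, 103), (90, 68, 77, 94), (96, 60, 70, 94), (102, 55, 72, 100), (108, 99, 134, 167), (114, 99, 138, 171), (120, 101, 138, 171), (126, 100, 135, 169), (132, 103, 139, 173), (138, 104, 139, 172), (144, 100, 139, 173), (150, 92, 129, 159), (156, 56, 72, 90), (162, 46, 64, 90), (168, 48, 65, 93), (174, 47, 63, 91), (180, 49, 67, 96), (186, 45, 62, 92), (192, 54, 74, 98), (198, 87, 120, 150), (204, 98, 136, 170), (210, 104, 140, 174), (216, 101, 140, 172), (222, 100, 139, 170), (228, 99, 134, 169), (234, 105, 140, 173), (240, 102, 139, 172), (246, 58, 75, 105), (252, 41, 56, 86), (258, 46, 64, 95), (264, 50, 65, 94), (270, 59, 77, 94), (276, 60, 78, 93), (282, 47, 67, 82), (288, 96, 130, 160), (294, 99, 139, 171), (300, 105, 140, 174), (306, 105, 142, 174), (312, 105, 141, 175), (318, 101, 139, 171), (324, 102, 140, 174), (330, 102, 133, 160), (336, 101, 106, 113), (342, 97, 103, 107), (348, 102, 108, 115), (354, 104, 107, 113)]
```

Narrow roll's centre is (0.4645, 0.2656) and its slots are at about 84° mod 90. The purple look-alike sits 110 mm away, clear. Next I'll recheck the rib angle from the last picture over the stand (the hub may have turned).

Run:
```python
from h import *
im=cv2.imread("pics/w4.png");o=dict(ee_pos=np.array([0.5747,0.01369,0.0967]),tcp_rot=[180,0,179.6]);c=cam("wrist",o)
F=np.array([.5953,.0137,.0702]);a=np.array([-.5225,0,.8526]);m=np.array([.8526,0,.5225]);y=np.array([0,1,0])
th=np.radians(np.arange(0,360,6))
for w,r in((.058,.0155),(.038,.0165)):
    q=proj(c,F+w*a+r*(np.cos(th)[:,None]*m+np.sin(th)[:,None]*y)).astype(np.float32)
    p=cv2.remap(cv2.GaussianBlur(im,(3,3),0),q[:,None],None,1)[:,0].astype(int)
    print(w,[(int(round(np.degrees(t))),p_[0],p_[2]-p_[0]) for t,p_ in zip(th,p)])
n=300;g=np.array([F+.058*a+(j-150)*.15e-3*m+(i-150)*.15e-3*y for j in range(n) for i in range(n)])
cv2.imwrite("pics/rib.png",np.hstack([cv2.resize(cv2.remap(im,proj(c,g).reshape(n,n,2).astype(np.float32),None,2),(400,400)),cv2.resize(im[195:355,245:405],(400,400))]))
```

```text
0.058 [(0, np.int64(105), np.int64(79)), (6, np.int64(105), np.int64(80)), (12, np.int64(105), np.int64(79)), (18, np.int64(107), np.int64(78)), (24, np.int64(107), np.int64(78)), (30, np.int64(106), np.int64(79)), (36, np.int64(191), np.int64(5)), (42, np.int64(200), np.int64(-3)), (48, np.int64(199), np.int64(-1)), (54, np.int64(193), np.int64(-2)), (60, np.int64(178), np.int64(1)), (66, np.int64(138), np.int64(13)), (72, np.int64(91), np.int64(60)), (78, np.int64(104), np.int64(78)), (84, np.int64(106), np.int64(79)), (90, np.int64(106), np.int64(78)), (96, np.int64(107), np.int64(80)), (102, np.int64(106), np.int64(79)), (108, np.int64(107), np.int64(79)), (114, np.int64(106), np.int64(81)), (120, np.int64(111), np.int64(55)), (126, np.int64(120), np.int64(10)), (132, np.int64(129), np.int64(13)), (138, np.int64(110), np.int64(-1)), (144, np.int64(105), np.int64(-5)), (150, np.int64(107), np.int64(-5)), (156, np.int64(140), np.int64(7)), (162, np.int64(184), np.int64(18)), (168, np.int64(171), np.int64(37)), (174, np.int64(116), np.int64(77)), (180, np.int64(114), np.int64(79)), 
[... 2458 characters left out ...]
64(99), np.int64(1)), (246, np.int64(115), np.int64(6)), (252, np.int64(136), np.int64(8)), (258, np.int64(103), np.int64(24)), (264, np.int64(97), np.int64(36)), (270, np.int64(102), np.int64(65)), (276, np.int64(104), np.int64(73)), (282, np.int64(106), np.int64(76)), (288, np.int64(105), np.int64(77)), (294, np.int64(105), np.int64(80)), (300, np.int64(103), np.int64(80)), (306, np.int64(101), np.int64(75)), (312, np.int64(107), np.int64(8)), (318, np.int64(105), np.int64(-5)), (324, np.int64(105), np.int64(-4)), (330, np.int64(104), np.int64(-6)), (336, np.int64(100), np.int64(-5)), (342, np.int64(194), np.int64(-3)), (348, np.int64(197), np.int64(2)), (354, np.int64(107), np.int64(78))]
```

View pics/rib.png

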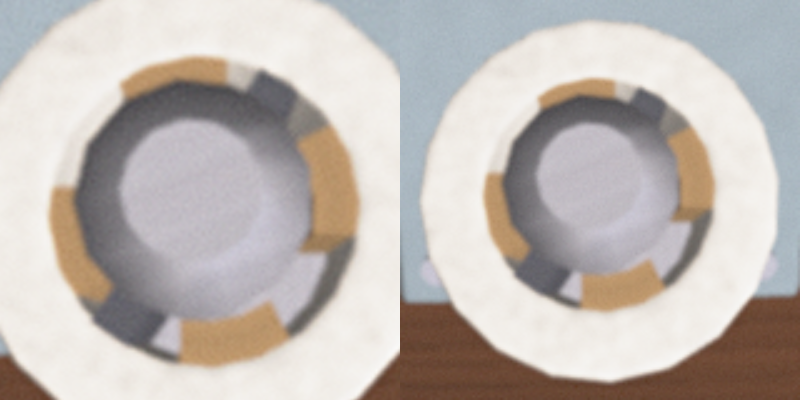

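The wide roll is seated with both ribs in its slots (left panel (273,92) and (128,318)), giving ribs at about -33°. So I grip the narrow roll at yaw about 206.

>>> {"method": "send_rows", "body": {
  "targets": "5 2 40 -10 0;5 2 80 -20 0;5 2 110 -26.5 0;5 2 130 -26.5 0;5 2 130 -26.5 0;5 2 130 -26.5 255;5 2 130 -26.5 255;5 2 130 -26.5 255;5 2 130 -26.5 255;5 2 130 -26.5 255;5 2 130 -26.5 255",
  "newtons": 20
}}

```text
time: 14.38
ee_pos: [0.4645, 0.2667, 0.0036]
tcp_rot: [-180.0, 0.1, -154.0]
wrist_force: [-0.5, -2.2, 7.6]
opening: 0.062
grasp_force: 21.7
```

>>> {"method": "send_rows", "body": {
  "targets": "0 0 -60 0 255;0 0 -120 0 255;0 0 -180 0 255;8 -50 -185 10 255;18 -105 -185 20 255;28 -160 -185 26 255;38 -215 -185 26 255;46 -259 -175 26 255;46 -259 -156 26 255;46 -259 -156 26 255;46 -259 -156 26 255",
  "newtons": 25
}}

```text
time: 15.75
ee_pos: [0.5361, 0.0141, 0.1589]
tcp_rot: [180.0, 0.1, -179.9]
wrist_force: [0.6, 0.5, 0.4]
opening: 0.0614
grasp_force: 27.7
```

>>> {"method": "send_rows", "body": {
  "targets": "0 0 10 0 255;0 0 18 0 255;0 0 21 0 255;1 0 24 0 255;2 0 27 0 255;2 0 27 0 255",
  "newtons": 20
}}

```text
time: 16.5
ee_pos: [0.5338, 0.0134, 0.1312]
tcp_rot: [-179.9, 0.0, -179.9]
wrist_force: [-2.8, -2.5, 4.8]
opening: 0.0612
grasp_force: 27.3
```

>>> {"method": "send_rows", "body": {
  "targets": "0 0 2 0 255;1 0 4 0 255;1 0 6 0 255;1 0 8 0 255;1 0 8 0 255"
}}

```text
time: 17.12
ee_pos: [0.5328, 0.0134, 0.1232]
tcp_rot: [-180.0, 0.0, -179.9]
wrist_force: [-1.9, -1.9, 5.9]
opening: 0.0619
grasp_force: 26.4
```

>>> {"method": "send_rows", "body": {
  "targets": "0 0 -10 0 255;0 0 -22 0 255;0 0 -22 0 255"
}}

```text
time: 17.5
ee_pos: [0.5336, 0.0138, 0.1462]
tcp_rot: [180.0, 0.1, -179.9]
wrist_force: [-0.4, -0.6, -0.6]
opening: 0.0615
grasp_force: 25.8
```

Run:
```python
from h import *
o=bot.get_obs();im=camera("wrist");cv2.imwrite("pics/w6.png",im);print(o["ee_pos"],o["tcp_rot"],o["wrist_force"])
c=cam("wrist",o);E=o["ee_pos"]
g=(im.min(2)>190).astype(np.uint8);_,l,st,_=cv2.connectedComponentsWithStats(g);k=1+np.argmax(st[1:,4]);print(st[k])
M=(l==k)
hsv=cv2.cvtColor(im,cv2.COLOR_BGR2HSV)
# render white annulus (r 19..31) of the top face; compare with mask, ignoring rows hidden by the gripper body
from scipy.optimize import minimize
b=st[k][1]+st[k][3]-4
def render(x,z,th):
    n=np.array([-np.sin(th),0,np.cos(th)]);m=np.array([np.cos(th),0,np.sin(th)]);T=np.array([x,E[1],z]);t=np.linspace(0,2*np.pi,90)
    I=np.zeros(im.shape[:2],np.uint8)
    for r,v in((.031,1),(.019,0)):
        q=proj(c,T+r*(np.cos(t)[:,None]*m+np.sin(t)[:,None]*np.array([0,1,0])));cv2.fillPoly(I,[(q*16).round().astype(np.int32)],v,shift=4)
    return I
def cost(p):return int((render(*p)[:b]!=M[:b]).sum())
for g0 in (10,20,30,40):
    s=minimize(lambda p:cost((E[0]+p[0]/1e3,E[2]+p[1]/1e3,np.radians(p[2]))),[-8,30,g0],method="Nelder-Mead",options=dict(initial_simplex=[[-8,30,g0],[-3,30,g0],[-8,36,g0],[-8,30,g0+6]]))
    print(g0,s.x.round(1),s.fun)
v=M[:,int(st[k][0]+st[k][2]/2)];d=np.flatnonzero(np.diff(v.astype(int)));print("col",d)
```

```text
[0.53363549 0.01376041 0.14616731] [ 1.79992786e+02  1.19560329e-01 -1.79928697e+02] [-0.35765311 -0.58761267 -0.6231301 ]
[  245   202   157   161 12927]
10 [-2.4 19.7 20.3] 2474.0
20 [-2.8 19.4 23.8] 2483.0
30 [-3.  18.7 28.1] 2487.0
40 [-2.4 19.4 20.7] 2475.0
col [202 227 249 263 332 361]
```

Top face centre is at TCP (-2.5, +19.5) mm and the tilt is about 24°, so this is usable. Threading it on now.

>>> {"method": "send_rows", "body": {
  "targets": "-15 0 3 0 255;-15 0 9 0 255;-18 0 13 0 255;-20 0 17 0 255;-22 0 21 0 255;-23 0 23 0 255;-23 0 23 0 255"
}}

```text
time: 18.42
ee_pos: [0.5559, 0.0137, 0.1217]
tcp_rot: [-180.0, -0.0, -179.9]
wrist_force: [1.0, 0.2, -1.0]
opening: 0.0619
grasp_force: 25.7
```

>>> {"method": "send_rows", "body": {
  "targets": "-1 0 2 0 255;-2 0 3.5 0 255;-3 0 5 0 255;-4 0 7 0 255;-4 0 7 0 255"
}}

```text
time: 19.05
ee_pos: [0.5599, 0.0137, 0.1145]
tcp_rot: [180.0, -0.0, -179.9]
wrist_force: [-0.7, -0.3, -0.7]
opening: 0.0617
grasp_force: 25.7
```

>>> {"method": "send_rows", "body": {
  "targets": "-1 0 2 0 255;-2 0 4 0 255;-3 0 5.5 0 255;-4 0 7 0 255;-4 0 7 0 255"
}}

```text
time: 19.68
ee_pos: [0.564, 0.0137, 0.1076]
tcp_rot: [-180.0, -0.0, -179.9]
wrist_force: [-0.4, -0.0, -0.9]
opening: 0.0614
grasp_force: 25.7
```

About 5 mm above the wide roll and well past the rib tops. Releasing.

>>> {"method": "send_rows", "body": {
  "targets": "0 0 0 0 0;0 0 0 0 0;0 0 0 0 0;0 0 0 0 0;0 0 -20 0 0;0 0 -40 0 0;0 0 -40 0 0;0 0 -40 0 0"
}}

```text
time: 20.68
ee_pos: [0.5637, 0.0137, 0.1469]
tcp_rot: [-180.0, -0.0, -179.9]
wrist_force: [1.1, -0.7, -0.4]
opening: 0.0854
grasp_force: 0.0
```

Run:
```python
from h import *
o=bot.get_obs();im=camera("wrist");cv2.imwrite("pics/w7.png",im);cv2.imwrite("pics/sd7.png",camera("side"))
print(o["ee_pos"],o["tcp_rot"],o["wrist_force"]);c=cam("wrist",o)
for thr in(190,200):
    g=(im.min(2)>thr).astype(np.uint8);n,l,st,_=cv2.connectedComponentsWithStats(g);k=1+np.argmax(st[1:,4]);print(st[k])
F=np.array([.596,.0136,.0702]);a=np.array([-.5225,0,.8526]);m=np.array([.8526,0,.5225]);y=np.array([0,1,0])
for w in(.058,.062,.066,.072):
    t=np.linspace(0,2*np.pi,120);q=proj(c,F+w*a+.031*(np.cos(t)[:,None]*m+np.sin(t)[:,None]*y));print(w,q.min(0),q.max(0)-q.min(0))
```

```text
[0.56374686 0.01368372 0.14693101] [-1.79998743e+02 -4.39187167e-02 -1.79935615e+02] [ 1.07073566 -0.65665448 -0.44482891]
[  253   156   138   150 10092]
[ 263  185  122  121 7132]
0.058 [264.1587038  190.97044056] [117.8931369  116.86578566]
0.062 [262.89707067 188.5671887 ] [120.42200644 119.2635003 ]
0.066 [261.58032931 186.06394212] [123.06134675 121.76095452]
0.072 [259.49375521 182.10759681] [127.24379705 125.70809294]
```

The rim is a bit larger than predicted, so the roll may be 3-6 mm short. I'll press it home with half-closed fingertips on both sides of the hub.

>>> {"method": "send_rows", "body": {
  "targets": "9 0 0 0 115;9 0 0 0 115;9 0 0 0 115;9 0 0 0 115;9 0 8 0 115;9 0 14 0 115;9 0 18 0 115;9 0 18 0 115"
}}

```text
time: 21.78
ee_pos: [0.5547, 0.0137, 0.1293]
tcp_rot: [-180.0, -0.0, -179.9]
wrist_force: [-0.1, 0.1, -0.0]
opening: 0.0465
grasp_force: 0.0
```

>>> {"method": "send_rows", "body": {
  "targets": "0 0 2 0 115;0 0 4 0 115;0 0 6 0 115;0 0 7 0 115;0 0 7 0 115"
}}

```text
time: 22.4
ee_pos: [0.555, 0.0137, 0.1231]
tcp_rot: [180.0, 0.0, -179.9]
wrist_force: [-0.3, -1.0, 1.7]
opening: 0.0469
grasp_force: 1.0
```

>>> {"method": "send_rows", "body": {
  "targets": "0 0 1 0 115;0 0 2 0 115;0 0 3 0 115;0 0 3 0 115"
}}

```text
time: 22.9
ee_pos: [0.5552, 0.0137, 0.1226]
tcp_rot: [180.0, 0.2, -179.9]
wrist_force: [-7.7, 0.0, 19.3]
opening: 0.0471
grasp_force: 10.2
```

Firm at 19 N but geometry suggests it may sit a few mm high. I'll wiggle under pressure, then re-measure.

>>> {"method": "send_rows", "body": {
  "targets": "0 0 0 4 115;0 0 0 -4 115;0 0 1 4 115;0 0 1 -4 115;0 0 1 0 115;0 0 -10 0 115;0 0 -40 0 0;9 0 -40 0 0;9 0 -40 0 0;9 0 -40 0 0"
}}

```text
time: 24.15
ee_pos: [0.5457, 0.0136, 0.1588]
tcp_rot: [-180.0, -0.1, -179.9]
wrist_force: [-0.1, 1.4, -0.3]
opening: 0.0855
grasp_force: 0.0
```

```bash
cat > fit.py <<'E'
from h import *
a=np.array([-.5225,0,.8526]);m=np.array([.8526,0,.5225]);y=np.array([0,1,0])
def axfit(im,o,w0):
    # fit w (top face above nominal flange) and small dx,dy using subpixel rim edges along radial lines
    c=cam("wrist",o);g=cv2.GaussianBlur(im,(3,3),0).min(2).astype(float);F=np.array([.596,.0136,.0702])
    t=np.radians(np.arange(0,360,5));dirs=np.cos(t)[:,None]*m+np.sin(t)[:,None]*y
    P=np.array([0,0,w0])
    for it in range(6):
        C=F+P[0]*m+P[1]*y+P[2]*a;rs=np.arange(.026,.037,.0002);D=[];T=[]
        for d_,tt in zip(dirs,t):
            q=proj(c,C+rs[:,None]*d_).astype(np.float32);s=cv2.remap(g.astype(np.float32),q[:,None],None,1)[:,0]
            k=np.argmin(np.diff(cv2.GaussianBlur(s[:,None],(1,5),0)[:,0]))
            if s[:15].mean()>195 and s[-5:].mean()<190: D.append(rs[k]);T.append(tt)
        D=np.array(D);T=np.array(T)
        z=-(c[2][:3,3]-C)@(-a)  # camera height above the face along the axis
        A=np.c_[np.cos(T),np.sin(T),np.ones(len(T))];ok=np.ones(len(T),bool)
        for _ in range(3):
            s=np.linalg.lstsq(A[ok],D[ok],rcond=None)[0];r=D-A@s;ok=abs(r)<max(.0004,2*np.median(abs(r)))
        P=P+np.array([s[0],s[1],(s[2]-.031)/.031*z])
    return P*1e3,ok.sum(),np.std(r[ok])*1e3
E
python3 - <<'E'
from fit import *
o=bot.get_obs();im=camera("wrist");cv2.imwrite("pics/w8.png",im);print(o["time"],o["ee_pos"],o["tcp_rot"],o["wrist_force"])
print("now",axfit(im,o,.06))
print("w7",axfit(cv2.imread("pics/w7.png"),dict(ee_pos=np.array([0.56374686,0.01368372,0.14693101]),tcp_rot=[180,-.04,-179.94]),.06))
print("w4 wide",axfit(cv2.imread("pics/w4.png"),dict(ee_pos=np.array([0.5747,0.01369,0.0967]),tcp_rot=[180,0,179.6]),.04))
E
```

```text
24.15 [0.54566933 0.01362883 0.15884635] [-1.79994582e+02 -6.49762677e-02 -1.79931305e+02] [-0.11652185  1.44385946 -0.27697383]
now (array([-3.28445188e+00,  8.86952852e-02,  9.97582378e+01]), np.int64(23), np.float64(0.42572966376932364))
w7 (array([-0.37361223, -1.72396691, 68.08237894]), np.int64(45), np.float64(1.470714467640748))
w4 wide (array([-1.32871399,  0.58171269, 38.19292121]), np.int64(57), np.float64(0.12164915066313961))
```

```bash
sed -i 's/s\[:15\].mean()>195 and s\[-5:\].mean()<190/np.cos(tt)<.3 and s[:15].mean()>s[-8:].mean()+25/' fit.py
python3 - <<'E'
from fit import *
o8=dict(ee_pos=np.array([0.54566933,0.01362883,0.15884635]),tcp_rot=[180,-.065,-179.93])
o7=dict(ee_pos=np.array([0.56374686,0.01368372,0.14693101]),tcp_rot=[180,-.04,-179.94])
o4=dict(ee_pos=np.array([0.5747,0.01369,0.0967]),tcp_rot=[180,0,179.6])
for n,o,w in(("w8",o8,.06),("w7",o7,.06),("w4",o4,.04)):print(n,axfit(cv2.imread(f"pics/{n}.png"),o,w))
# intensity profile through the face centre (image column) and row, w8
im=cv2.imread("pics/w8.png");c=cam("wrist",o8);F=np.array([.596,.0136,.0702])
q=proj(c,F+.058*a)[0];print(q)
u,v=q.round().astype(int)
for nm,s in(("col",im[v-90:v+90,u-2:u+3].mean(1)),("row",im[v-2:v+3,u-90:u+90].mean(0))):
    print(nm,[(i-90,*map(int,s[i])) for i in range(0,180,4)])
t=np.linspace(0,2*np.pi,120)
for w in(.058,.064):
    r=proj(c,F+w*a+.031*(np.cos(t)[:,None]*m+np.sin(t)[:,None]*y))-q;print(w,r.min(0),r.max(0))
E
```

```text
w8 (array([ 7.14718473,  0.22124683, 91.68333545]), np.int64(28), np.float64(0.4401576104219909))
w7 (array([-18.82573299,  -0.42309404, 102.93368728]), np.int64(24), np.float64(0.9085311494933527))
w4 (array([ 4.92659463,  0.49539374, 56.99001753]), np.int64(30), np.float64(0.49447981909397726))
[323.15580133 268.5476863 ]
col [(-90, 217, 209, 194), (-86, 218, 210, 195), (-82, 215, 206, 192), (-78, 215, 206, 192), (-74, 216, 209, 194), (-70, 216, 209, 194), (-66, 217, 210, 194), (-62, 217, 209, 194), (-58, 216, 210, 196), (-54, 239, 243, 245), (-50, 241, 244, 245), (-46, 242, 244, 246), (-42, 244, 245, 246), (-38, 160, 197, 225), (-34, 118, 164, 205), (-30, 120, 167, 209), (-26, 104, 145, 181), (-22, 95, 91, 94), (-18, 124, 118, 122), (-14, 220, 214, 218), (-10, 220, 215, 218), (-6, 215, 208, 214), (-2, 218, 212, 216), (2, 218, 212, 216), (6, 215, 209, 213), (10, 221, 214, 217), (14, 210, 200, 205), (18, 192, 183, 188), (22, 147, 170, 201), (26, 119, 164, 206), (30, 121, 169, 212), (34, 226, 232, 237), (38, 238, 241, 244), (42, 239, 242, 244), (46, 241, 243, 245), (50, 243, 245, 246
[... 542 characters left out ...]
 (-22, 109, 106, 110), (-18, 128, 124, 127), (-14, 181, 173, 178), (-10, 218, 212, 216), (-6, 218, 212, 216), (-2, 218, 213, 217), (2, 218, 212, 216), (6, 218, 213, 216), (10, 218, 212, 216), (14, 220, 212, 215), (18, 201, 192, 197), (22, 105, 112, 123), (26, 100, 141, 175), (30, 113, 156, 196), (34, 117, 155, 191), (38, 238, 242, 244), (42, 239, 242, 244), (46, 240, 243, 245), (50, 242, 245, 246), (54, 243, 246, 247), (58, 217, 209, 194), (62, 215, 205, 190), (66, 118, 122, 137), (70, 59, 80, 119), (74, 61, 82, 121), (78, 59, 81, 120), (82, 56, 78, 118), (86, 59, 80, 119)]
0.058 [-54.08675237 -52.31756048] [54.08587656 56.53558525]
0.064 [-55.69234833 -54.95181829] [55.70365876 57.05953571]
```

```bash
cat > fit2.py <<'E'
from h import *
a=np.array([-.5225,0,.8526]);m=np.array([.8526,0,.5225]);y=np.array([0,1,0]);F=np.array([.596,.0136,.0702])
def fit2(im,o,w0,th=220):
    c=cam("wrist",o);g=im[:,:,2].astype(np.float32);t=np.radians(np.arange(0,360,4));q0=proj(c,F+w0*a-.0012*m)[0]
    r=np.arange(20,95,.25);E=[]
    for tt in t:
        pts=(q0+r[:,None]*[np.cos(tt),np.sin(tt)]).astype(np.float32);s=cv2.remap(g,pts[:,None],None,1)[:,0]
        b=np.flatnonzero((s[:-1]>=th)&(s[1:]<th));b=b[r[b]>.75*np.median(r[b])] if len(b) else b
        if len(b):E.append((tt,r[b].max()))
    E=np.array(E);E=E[abs(E[:,1]-np.median(E[:,1]))<8];px=q0+E[:,1:]*np.c_[np.cos(E[:,0]),np.sin(E[:,0])]
    u=cv2.undistortPoints(px[:,None],c[0],c[1])[:,0];D=np.c_[u,np.ones(len(u))]@c[2][:3,:3].T;O=c[2][:3,3]
    def res(p):
        C=F+(p[0]*m+p[1]*y+p[2]*a)/1e3;X=O+D*(((C-O)@a)/(D@a))[:,None];return (np.linalg.norm(X-C,axis=1)-.031)*1e3
    s=least_squares(res,[-1,0,w0*1e3],loss="soft_l1",f_scale=.2);return s.x.round(2),len(E),np.median(abs(s.fun)).round(3)
E
python3 - <<'E'
from fit2 import *
o8=dict(ee_pos=np.array([0.54566933,0.01362883,0.15884635]),tcp_rot=[180,-.065,-179.93])
o7=dict(ee_pos=np.array([0.56374686,0.01368372,0.14693101]),tcp_rot=[180,-.04,-179.94])
o4=dict(ee_pos=np.array([0.5747,0.01369,0.0967]),tcp_rot=[180,0,179.6])
for n,o,w in(("w8",o8,.06),("w7",o7,.06),("w4",o4,.04)):
    for th in(212,220,228):print(n,th,*fit2(cv2.imread(f"pics/{n}.png"),o,w,th))
E
```

```text
w8 212 [-1.49  0.4  62.26] 89 0.113
w8 220 [-1.51  0.41 61.3 ] 90 0.111
w8 228 [-1.59  0.43 60.11] 90 0.089
w7 212 [-1.53  0.26 62.52] 86 0.105
w7 220 [-1.65  0.27 61.56] 88 0.098
w7 228 [-1.76  0.31 60.54] 90 0.115
w4 212 [-1.38  0.66 36.96] 90 0.093
w4 220 [-1.38  0.69 36.38] 90 0.101
w4 228 [-1.39  0.73 35.49] 90 0.105
```

Narrow top minus wide top measures 25.0 mm against 24 expected, and it was unchanged by a 19 N press, so both rolls are home. I'll back off and hand in.

>>> {"method": "send_rows", "body": {
  "targets": "0 0 -40 0 0;0 0 -80 0 0;0 0 -80 0 0;0 0 -80 0 0"
}}

```text
time: 24.7
ee_pos: [0.5459, 0.0137, 0.2387]
tcp_rot: [-180.0, -0.1, -179.9]
wrist_force: [-0.8, 0.3, -1.1]
opening: 0.0857
grasp_force: 0.0
```

```bash
python3 -c "
from workcell import ticket
print(ticket.job_done())"
```

```text
the job is handed in; nothing more can be done
None
```

The job is handed in at about 25 s with both rolls let go on the spindle, the wide one below. By my camera measurements each is within about 1 mm of home; the judge's verdict was not reported. I did not go near the tin, book or tape.

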